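# Stow the peeler and pick up the cook's caddy

## Robot

A 7-joint arm with a two-finger parallel gripper is mounted at the origin on a cart in front of the work surface, level with it; the furniture and walls round the work are solid. World frame = base frame: x ahead of the robot, y to its left, z up, the work surface at z = 0. Lengths are in m, angles in rad, forces in N, time in s.
With the tool pointing down it reaches from about 0.425 to 0.925 m from the base axis. Payload 6.8 kg.
Tool frame: the origin (TCP) lies between the finger pads; the fingertips stand 25 mm ahead of it and the grasp point (between the pads) lies 6 mm ahead of it; z points along the fingers, y is the line along which they close (so a half turn about z gives the same grasp; the last joint's range is limited). The gripper opens to 85 mm and grips with 20 to 120 N. Pads are 22 mm wide; open, the fingers measure 114 mm over their backs; the gripper's body (76 mm by 85 mm) begins 54 mm behind the grasp point. The pads swing forward as they close: fully open they stand 13 mm farther back than shut.
Start: joints at [-1.396, 0.477, 0.022, 1.555, -0.011, 1.109, -0.083], TCP at [0.188, 0.648, 0.234] pointing down, gripper open.
Joint ranges: [-2.96, 2.96], [-0.34, 2.1], [-1.41, 1.46], [0.24, 2.44], [-1.37, 4.51], [0.17, 1.92], [-2.96, 2.96]. Speed limits (rad/s): [2.39, 2.39, 3.14, 3.14, 3.14, 3.14, 3.14].

## Interface

Orientations are given as a unit quaternion [w, x, y, z].
In Python, from plant import sense, optics, workorder gives the robot as it stands.
- The arm moves only by the tool move_arm, never from a script. Its argument "targets" is one flat list of numbers, 5 for each row, row after row: the shift along the world's x, y, z scaled (see below), then the turn about the world's z scaled (see below), then the opening, from -1 (shut) to 1 (fully open). In form: [dx, dy, dz, turn, hand, dx, dy, dz, turn, hand, ...]. A call has 1 to 20 rows; each row is the pose to reach, as a shift and turn from the pose commanded when the call began; what a row does not reach only later rows make up. The controller multiplies each number of a shift by 0.3 m and each number of a turn by 90 degrees. A row lasts 1/8 s, in which the tool goes at most 62.5 mm and 10.7 degrees, less where a joint would pass 70% of its speed; a pose out of reach is approached as far as the arm can. A call with a number of a shift or a turn outside -1 to 1 is refused whole. A call with a gripper value outside its range is refused whole. The fingers move at their own pace and stop on an object; "grip_force" is the grip in N (left out, the last holds). Time passes only in rows, so rows that repeat a pose let the fingers close. It gives the time, the measured TCP pose, the force, the opening and the grip force at its end, in the units of the state.
- sense(): the state, without advancing time (a new reading comes with each control period).
- optics.capture(name): name is "side" or "top" or "wrist"; returns a dict with "img" (420x560x3 uint8, red, green, blue), "depth" (420x560 float32, m along the optical axis (not along the pixel's ray), 0 where there is no reading), "fx", "fy", "cx", "cy" (pixels), "k1" (the pictures are not rectified: a ray, as slopes to the right and down, at radius r is drawn at 1 + k1 r^2 times it, then the intrinsics apply), "R" (3x3) and "t" (3): a world point X has camera coordinates R X + t. Camera axes: x right, y down, z forward; pixel columns grow to the right and rows downward; lengths in m; the calibration is good to about 2 mm. A picture is of the moment at which its call begins.
- workorder.close_job(): hands the job in; it is judged then, once.
The state is a dict: "clock": time; "qpos": joint angles; "qd": joint speeds; "tau": joint torques, N m; "position": TCP position; "eef_rot": TCP orientation; "contact_force": force on the tool from outside, world axes, zero at the start; "torque": the same for the moment, N m; "opening": opening from 0.0 (shut) to 1.0 (fully open); "finger_force": force on a finger pad.
Only numpy, scipy, OpenCV 4.12 (cv2) and the standard library are available. Lean on these libraries where they do the work, as an engineer would, in place of code of your own. Each camera call takes 0.05 s, during which the arm holds its last target. There are 200 camera calls.

## Task

Get the cook's caddy ready to carry to the hob: lay the black peeler in the caddy's open drawer without dropping it, and slide the drawer fully shut while the caddy still stands on the worktop. Then lift the caddy by its carrying bar, with the salt shaker and both spice jars still standing in it, and finish while still holding it level and steady, about 10 cm above the worktop. Keep the caddy upright throughout and do not disturb the garlic bulb or the food tin beside it.

Things in the scene. Friction and masses are not known exactly. Their poses are not given: they have to be found in the camera images.
- caddy: Light wooden table caddy, loose, 0.75 to 1 kg with its goods; 150 (x) by 250 (y) mm, 231 mm tall. Origin: centre of its underside; -x is its front, z up. End boards at y = +-120 mm carry a bar. Below is a drawer; above, on a floor at z = 69 mm, 3 open bays along y (centres y 0, +-78 mm) behind rails whose top is at z = 90 mm. The goods reach at most z = 175 mm. It balances at the middle
- caddy_bar: The caddy's carrying bar: darker round wooden bar, 18 mm diameter, 230 mm free length between the end boards, along y, 208 mm above the caddy's underside. Origin: on its axis, in the middle. Axes as the caddy's
- caddy_drawer (a joint): How far the drawer is pulled out towards the caddy's -x, m: 0 = shut (front flush), 0.115 = stop; 0.095 to 0.11 at the start. It slides with about 1 N of friction and stays where it is left; the standing caddy resists about 4 to 7 N before it slides on the worktop
- drawer_floor (a point): On the drawer's inner floor, moving with it; axes as the caddy's. With the drawer q out it lies at caddy (-q, 0, 17 mm). In its frame the inside is x = -67 mm (behind the front panel) to +56, y = -105 to +105; side walls 31 mm high, front panel 42 mm. The caddy covers all behind caddy x = -75 mm, so at q = 100 mm the open part is x = -67 to +25 mm here
- drawer_pull (a point): Middle of the outer face of the drawer's steel bow pull: a 7 mm thick bar along y, 48 mm long, standing 29 mm out from the middle of the drawer's front panel, 40 mm above the caddy's underside. Axes as the caddy's. With the drawer shut it lies at caddy x = -106 mm, so the hand must stay clear of the carrying bar, which runs above x = 0
- peeler: Black-handled vegetable peeler lying flat on the worktop, 170 mm long along its x, 25 mm wide (y), 17 mm high, 80 g. Origin: middle of its length and width, underside. It can be gripped across its width at the middle
- salt_shaker: Glass salt shaker with a grey cap, 44 mm diameter, 90 mm tall, 0.1 kg, standing in one of the caddy's bays. Origin: centre of its underside
- spice_red: Spice jar with red cap and dark red label, 45 mm diameter, 106 mm tall, 0.11 kg, standing in another bay of the caddy. Origin: centre of its underside
- spice_green: Spice jar with red cap and green and white label, 45 mm diameter, 106 mm tall, 0.11 kg, standing in the third bay of the caddy. Origin: centre of its underside
- garlic: Whole white garlic bulb, 53 mm, standing left of the caddy; to be left alone. Origin: centre of its underside
- food_tin: Food tin with a blue and red label, 75 mm diameter, 110 mm tall, right of the caddy; to be left alone. Origin: centre of its underside

How it is judged:
By the outcome, as a careful person would: the job done as asked, in the order asked, and still so for the second after the job is handed in, while the arm keeps its last pose, push and grip.
It also fails if it takes over 67 s, if anything falls off the work surface, if the arm or the gripper's body presses on something with over 40 N, if the wrist force passes 120 N, or if a joint passes its speed limit or range.

## Working session

There is one attempt and no reset: what is moved stays moved. The work goes in short steps, Python scripts to look and compute and a tool call to move; the robot and the scene stay as the last step left them, time stands still between calls to the robot, and variables do not carry over. Pictures are saved under pics/ and viewed, at most 10 in all, crops included, and the job is handed in when it is done.

Besides the shell and the picture viewer there is one more tool, called after ">>>" as a command line: name --argument value ..., lists and objects as JSON in quotes. move_arm: Moves the arm, as the interface text tells. Its arguments: {"type":"object","properties":{"targets":{"type":"array","items":{"type":"number"}},"grip_force":{"type":"number"}},"required":["targets"]}

```bash
mkdir -p pics; cat > h.py <<'E'
import numpy as np,cv2
from plant import sense,optics,workorder
def cap(n,save=None):
    c=optics.capture(n)
    if save: cv2.imwrite('pics/'+save,c['img'][:,:,::-1])
    return c
def pts(c):
    # world points per pixel from depth
    h,w=c['depth'].shape
    v,u=np.mgrid[0:h,0:w].astype(np.float64)
    K=np.array([[c['fx'],0,c['cx']],[0,c['fy'],c['cy']],[0,0,1]])
    n=cv2.undistortPoints(np.stack([u.ravel(),v.ravel()],1)[:,None],K,np.array([c['k1'],0,0,0.]))[:,0]
    d=c['depth'].ravel().astype(float)
    X=np.c_[n*d[:,None],d]
    W=(X-c['t'])@c['R']
    W[d==0]=np.nan
    return W.reshape(h,w,3)
E
python3 - <<'E'
from h import *
s=sense();print({k:np.round(v,3) for k,v in s.items()})
for n in('top','side'):
    c=cap(n,n+'0.png');P=pts(c);np.savez(n+'0.npz',P=P,img=c['img']);print(n,-c['R'].T@c['t'],c['R'][2])
E
```

```text
{'clock': np.float64(0.0), 'qpos': array([-1.396,  0.478,  0.022,  1.556, -0.012,  1.109, -0.083]), 'qd': array([-0.   , -0.002, -0.001, -0.   ,  0.001, -0.   , -0.002]), 'tau': array([-1.0000e-03, -5.9646e+01,  1.6080e+00, -2.8120e+01,  1.3000e-02,
        9.0000e-03,  0.0000e+00]), 'position': array([0.188, 0.648, 0.233]), 'eef_rot': array([-0.   ,  0.141,  0.99 , -0.001]), 'contact_force': array([-0.433,  0.773, -0.972]), 'torque': array([-0.01 , -0.003,  0.004]), 'finger_force': np.float64(0.0), 'opening': np.float64(0.999)}
top [ 0.27335548 -0.05474412  1.46758962] [ 0.21847555 -0.00882361 -0.97580253]
side [-0.26794871  0.38974683  0.56609689] [ 0.79358644 -0.44080746 -0.41941548]
```

View pics/top0.png

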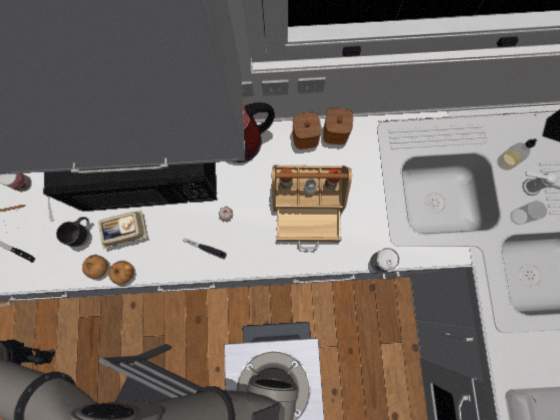

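View pics/side0.png

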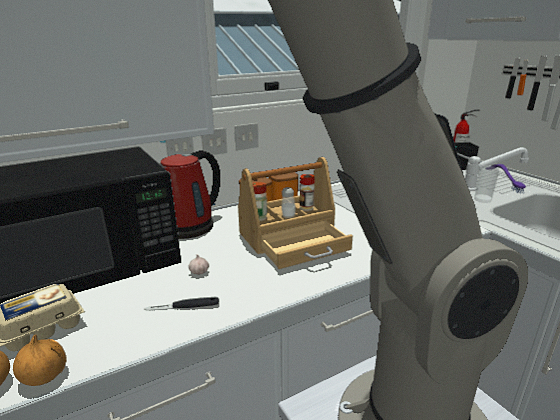

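The top view shows the caddy at about (312,205), its open drawer (278–340, 207–243) with the pull at (308,246), the peeler at (183–226, 239–257), the garlic at (226,213) and the tin at (388,260). Next I measure these.

```bash
python3 - <<'E'
from h import *
d=np.load('top0.npz');P=d['P'];I=d['img'].astype(int)
hsv=cv2.cvtColor(d['img'],cv2.COLOR_RGB2HSV)
z=P[...,2]
def box(m,r0,r1,c0,c1):
    k=np.zeros_like(m);k[r0:r1,c0:c1]=m[r0:r1,c0:c1];return k
print('table z',np.nanmedian(z[225:235,240:265]))
# peeler: dark or non-white pixels
for nm,th in(('black',90),('all',170)):
    m=box(I.max(2)<th,230,265,176,235);
    n,l,st,_=cv2.connectedComponentsWithStats(m.astype(np.uint8));k=l==1+np.argmax(st[1:,4])
    Q=P[k][:,:2].astype(np.float32);r=cv2.minAreaRect(Q);print(nm,k.sum(),r,np.nanmean(P[k],0),np.nanmax(P[k][:,2]))
# bar
m=box((z>.2)&(z<.222),155,190,268,356);Q=P[m];print('bar px',m.sum(),Q.min(0),Q.max(0))
mm=Q[:,:2].mean(0);v=np.linalg.svd(Q[:,:2]-mm)[2][0];t=(Q[:,:2]-mm)@v;print('bar',mm+v*(t.max()+t.min())/2,v,t.max()-t.min(),np.rad2deg(np.arctan2(-v[0],v[1])))
# drawer
m=box((z>.03)&(z<.075),200,250,270,346);Q=P[m];r=cv2.minAreaRect(Q[:,:2].astype(np.float32));print('drawer',r,cv2.boxPoints(r))
m=box((z>.03)&(z<.05)&(hsv[...,1]<60),236,256,292,324);print('pull',m.sum(),P[m].min(0),P[m].max(0),P[m].mean(0))
for nm,b in(('garlic',(203,222,216,236)),('tin',(245,275,372,402))):
    m=box(z>.02,*b);print(nm,P[m].min(0),P[m].max(0))
# heights along column 308
for rr in range(160,256,4): print(rr,np.round(P[rr,308],3),np.round(P[rr,295],3))
E
```

```text
table z -0.00039704140259865526
black 154 ((0.4696432948112488, 0.18950995802879333), (0.1009373888373375, 0.020703759044408798), 64.6621322631836) [0.46761543 0.18650236 0.01527997] 0.02370577546118856
all 265 ((0.48242729902267456, 0.21599963307380676), (0.16507121920585632, 0.02710605226457119), 65.04193878173828) [0.47433051 0.20173732 0.01087643] 0.02370577546118856
bar px 481 [ 0.62418034 -0.28878463  0.20076085] [ 0.7004744  -0.0367129   0.22192043]
bar [ 0.65965892 -0.16256182] [0.0700174  0.99754577] 0.25203037332991585 -4.014986357459291
drawer ((0.5341518521308899, -0.15431571006774902), (0.24806059896945953, 0.16988302767276764), 86.00829315185547) [[ 0.4407824  -0.27213216]
 [ 0.6102533  -0.28395808]
 [ 0.6275213  -0.03649926]
 [ 0.45805043 -0.02467334]]
pull 81 [ 0.44850141 -0.20259284  0.03006166] [ 0.48176169 -0.10501728  0.04961143] [ 0.46297001 -0.15048474  0.04010384]
garlic [0.57181928 0.11198142 0.02038548] [0.62467492 0.15948255 0.05665879]
tin [ 0.35657948 -0.43814271  0.02037694] [ 0.42955422 -0.36386045  0.11458555]
160 [ 0.788 -0.176 -0.002] [ 0.791 -0.127 -
[... 456 characters left out ...]

200 [ 0.617 -0.159  0.071] [ 0.62  -0.114  0.069]
204 [ 0.604 -0.158  0.066] [ 0.607 -0.113  0.063]
208 [ 0.589 -0.157  0.066] [ 0.591 -0.111  0.071]
212 [ 0.585 -0.159  0.019] [ 0.589 -0.113  0.016]
216 [ 0.572 -0.158  0.013] [ 0.574 -0.112  0.017]
220 [ 0.557 -0.157  0.013] [ 0.56  -0.111  0.016]
224 [ 0.542 -0.156  0.015] [ 0.544 -0.11   0.021]
228 [ 0.528 -0.155  0.014] [ 0.531 -0.109  0.016]
232 [ 0.513 -0.154  0.016] [ 0.516 -0.108  0.016]
236 [ 0.499 -0.153  0.013] [ 0.502 -0.107  0.015]
240 [ 0.479 -0.149  0.053] [ 0.482 -0.105  0.053]
244 [ 0.473 -0.152 -0.   ] [ 0.476 -0.105 -0.003]
248 [ 0.454 -0.148  0.038] [ 0.461 -0.104  0.001]
252 [ 0.444 -0.149  0.001] [ 0.448 -0.104 -0.007]
```

>>> move_arm --targets '[0.49,-0.72,0,-0.55,0.3,0.49,-0.72,0,-0.55,0.3,0.49,-0.72,0,-0.55,0.3,0.49,-0.72,0,-0.55,0.3,0.49,-0.72,0,-0.55,0.3,0.49,-0.72,0,-0.55,0.3]'

```text
clock: 0.85
position: [0.3359, 0.4312, 0.2335]
eef_rot: [0.0, 0.543, 0.84, -0.0]
contact_force: [0.1, 0.4, -0.5]
opening: 0.652
finger_force: 0.0
```

>>> move_arm --targets '[0.49,-0.72,-0.1,-0.55,0.3,0.49,-0.72,-0.1,-0.55,0.3,0.49,-0.72,-0.1,-0.55,0.3,0.49,-0.72,-0.1,-0.55,0.3,0.49,-0.72,-0.1,-0.55,0.3,0.49,-0.72,-0.1,-0.55,0.3]'

```text
clock: 1.6
position: [0.4824, 0.2166, 0.2032]
eef_rot: [0.0, 0.844, 0.537, -0.0]
contact_force: [-0.7, 0.3, 0.0]
opening: 0.65
finger_force: 0.0
```

```bash
python3 - <<'E'
from h import *
s=sense();print({k:np.round(v,3) for k,v in s.items()})
c=cap('wrist','w0.png');np.savez('w0.npz',P=pts(c),img=c['img'])
E
```

```text
{'clock': np.float64(1.6), 'qpos': array([-0.973,  0.294,  0.525,  1.963, -0.181,  0.931, -0.795]), 'qd': array([-0.024, -0.009, -0.042, -0.002,  0.002,  0.003,  0.028]), 'tau': array([ 1.6570e+00, -3.9222e+01,  6.3070e+00, -2.4626e+01,  1.1000e-01,
       -3.2000e-02, -4.1100e-01]), 'position': array([0.482, 0.217, 0.203]), 'eef_rot': array([ 0.   ,  0.844,  0.537, -0.   ]), 'contact_force': array([-0.666,  0.323,  0.021]), 'torque': array([ 0.008, -0.02 , -0.007]), 'finger_force': np.float64(0.0), 'opening': np.float64(0.65)}
```

View pics/w0.png

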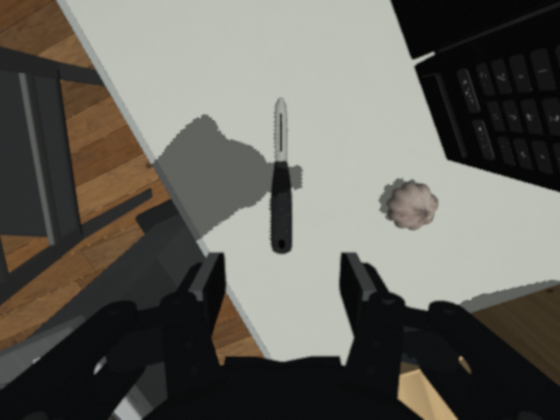

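The wrist view shows the peeler upright at column 281, with its tip at row 98 and butt at row 253, centred between the fingers (215–350). The garlic at (412,205) is clear of it.

```bash
python3 - <<'E'
from h import *
d=np.load('w0.npz');P=d['P'];I=d['img']
for r,c in((100,281),(130,281),(165,281),(190,281),(250,281),(175,281)): print(r,P[r,c])
for r in(170,210,240):
    row=I[r,255:310].max(1);x=np.where(row<60)[0]+255;print(r,x.min(),x.max(),P[r,x.min()],P[r,x.max()])
m=np.zeros(I.shape[:2],bool);m[90:260,255:310]=P[90:260,255:310,2]>.007;r=cv2.minAreaRect(P[m][:,:2].astype(np.float32));print(r)
E
```

```text
100 [0.51705374 0.29548897 0.00379536]
130 [0.50439172 0.26840048 0.00530146]
165 [0.48937354 0.23621734 0.01332001]
190 [0.47836631 0.21264428 0.01761478]
250 [0.4490476  0.14995525 0.01811376]
175 [0.48501959 0.22689026 0.01530991]
170 274 288 [0.48005584 0.23400296 0.00968474] [0.49380795 0.22819357 0.01282959]
210 272 290 [0.45935877 0.1953922  0.01304045] [0.47742998 0.1874185  0.01437473]
240 272 290 [0.44438052 0.16392651 0.01465839] [0.46293821 0.155845   0.01590575]
((0.47770658135414124, 0.21124985814094543), (0.14844869077205658, 0.02396312914788723), 65.4187240600586)
```

>>> move_arm --targets '[0,0.01,-0.2,0,0.1,0,0.01,-0.35,0,0.1,0,0.01,-0.45,0,0.1,0,0.01,-0.52,0,0.1,0,0.01,-0.56,0,0.1,0,0.01,-0.58,0,0.1,0,0.01,-0.58,0,0.1]'

```text
clock: 2.52
position: [0.4823, 0.2198, 0.0298]
eef_rot: [-0.0, 0.844, 0.536, 0.0]
contact_force: [0.3, -0.3, -0.3]
opening: 0.553
finger_force: 0.0
```

>>> move_arm --targets '[0,0,0,0,-0.3,0,0,0,0,-0.6,0,0,0,0,-1,0,0,0,0,-1,0,0,0,0,-1,0,0,0,0,-1]' --grip_force 40

```text
clock: 3.28
position: [0.4823, 0.2192, 0.0296]
eef_rot: [0.0, 0.844, 0.536, -0.0]
contact_force: [0.3, -0.1, 0.4]
opening: -0.001
finger_force: 0.0
```

The hand closed on nothing, so I look.

```bash
python3 - <<'E'
from h import *
c=cap('wrist','w1.png');P=pts(c);np.savez('w1.npz',P=P,img=c['img'])
c=cap('side','s1.png');cv2.imwrite('pics/s1c.png',cv2.resize(c['img'][180:400,100:330,::-1],None,fx=2.5,fy=2.5))
E
```

```text
(no output)
```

View pics/w1.png

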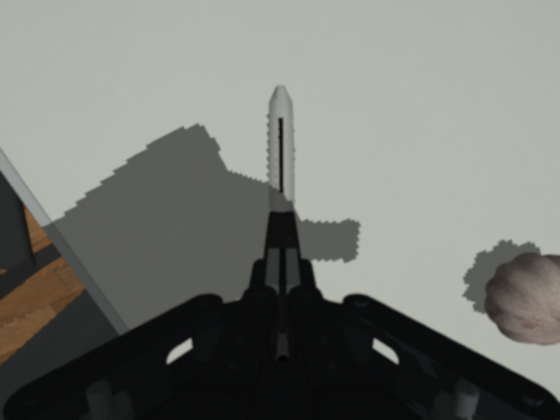

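View pics/s1c.png

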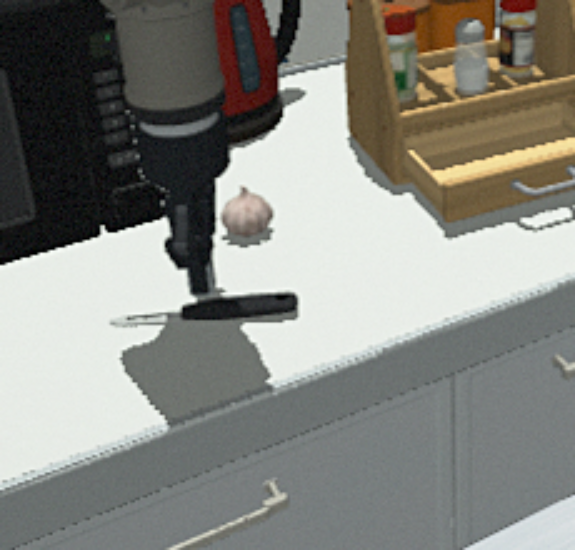

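```bash
python3 - <<'E'
from h import *
d=np.load('w1.npz');P=d['P']
for r in range(190,400,12): print(r,[np.round(P[r,c],3).tolist() for c in(270,282,294)])
c=cap('side');Q=pts(c)
for v in range(270,312,3): print(v,[np.round(Q[v,u],3).tolist() for u in(178,182,186,196)])
E
```

```text
190 [[0.49, 0.252, 0.004], [0.496, 0.25, 0.006], [0.501, 0.246, 0.003]]
202 [[0.487, 0.246, 0.004], [0.493, 0.244, 0.006], [0.499, 0.24, 0.004]]
214 [[0.485, 0.241, 0.01], [0.491, 0.239, 0.012], [0.496, 0.236, 0.008]]
226 [[0.482, 0.236, 0.012], [0.488, 0.234, 0.013], [0.494, 0.231, 0.012]]
238 [[0.48, 0.23, 0.013], [0.486, 0.228, 0.015], [0.491, 0.225, 0.013]]
250 [[0.481, 0.232, 0.033], [0.486, 0.23, 0.034], [0.492, 0.227, 0.034]]
262 [[0.482, 0.232, 0.047], [0.486, 0.23, 0.046], [0.491, 0.227, 0.046]]
274 [[0.482, 0.231, 0.057], [0.486, 0.23, 0.057], [0.491, 0.228, 0.057]]
286 [[0.483, 0.232, 0.068], [0.486, 0.229, 0.065], [0.49, 0.227, 0.065]]
298 [[0.483, 0.232, 0.076], [0.484, 0.225, 0.066], [0.491, 0.229, 0.076]]
310 [[0.483, 0.232, 0.083], [0.482, 0.22, 0.065], [0.49, 0.229, 0.082]]
322 [[0.484, 0.234, 0.091], [0.479, 0.215, 0.066], [0.49, 0.229, 0.089]]
334 [[0.483, 0.23, 0.092], [0.46, 0.175, 0.017], [0.488, 0.226, 0.089]]
346 [[0.481, 0.226, 0.092], [0.457, 0.167, 0.017], [0.483, 0.212, 0.077]]
358 [[0.479, 0.223, 0.093], [0.454, 0.16, 0.018], [0.482, 0.211, 0.082]]
370 [[
[... 845 characters left out ...]
0.191, 0.002], [0.537, 0.17, 0.0]]
291 [[0.471, 0.228, 0.053], [0.469, 0.22, 0.052], [0.483, 0.208, 0.039], [0.522, 0.175, 0.003]]
294 [[0.472, 0.229, 0.045], [0.47, 0.221, 0.043], [0.48, 0.209, 0.033], [0.512, 0.178, 0.002]]
297 [[0.475, 0.229, 0.035], [0.475, 0.22, 0.032], [0.511, 0.203, 0.003], [0.5, 0.182, 0.002]]
300 [[0.512, 0.222, 0.001], [0.485, 0.219, 0.017], [0.478, 0.212, 0.019], [0.469, 0.192, 0.017]]
303 [[0.481, 0.23, 0.015], [0.478, 0.222, 0.014], [0.471, 0.214, 0.016], [0.459, 0.195, 0.016]]
306 [[0.478, 0.231, 0.009], [0.474, 0.223, 0.009], [0.467, 0.216, 0.011], [0.46, 0.196, 0.007]]
309 [[0.48, 0.232, 0.0], [0.476, 0.224, -0.0], [0.471, 0.216, -0.0], [0.457, 0.197, 0.002]]
```

The side and wrist depths both put the shut fingertips at z≈0.028 with the TCP at 0.030, about 22 mm shorter than the text says. They closed above the peeler, which hasn't moved. I'll open, go lower and watch the force.

>>> move_arm --targets '[0,0,0,0,0.1,0,0,0,0,0.1,0,0,0,0,0.1,0,0,0,0,0.1,0,0,-0.03,0,0.1,0,0,-0.05,0,0.1,0,0,-0.06,0,0.1,0,0,-0.06,0,0.1]'

```text
clock: 4.42
position: [0.4822, 0.219, 0.0112]
eef_rot: [0.0, 0.844, 0.536, -0.0]
contact_force: [0.1, -0.7, 0.2]
opening: 0.551
finger_force: 0.0
```

```bash
python3 - <<'E'
from h import *
c=cap('wrist');P=pts(c);s=sense();print(s['position'],s['contact_force'])
f=s['position']
# points near the tool, low
m=(abs(P[...,0]-f[0])<.07)&(abs(P[...,1]-f[1])<.07)&(P[...,2]>.004)&(P[...,2]<.04)
v,u=np.where(m)
a=np.deg2rad(-25);Y=(P[m][:,:2]-f[:2])@np.array([np.cos(a),np.sin(a)]);X=(P[m][:,:2]-f[:2])@np.array([-np.sin(a),np.cos(a)])
for lo in np.arange(-.06,.06,.008):
    k=(Y>=lo)&(Y<lo+.008)
    if k.sum(): print(round(lo,3),k.sum(),'z',P[m][k][:,2].min().round(3),P[m][k][:,2].max().round(3),'X',X[k].min().round(3),X[k].max().round(3))
E
```

```text
[0.48231326 0.21911003 0.0114514 ] [-0.10477016 -0.43342752  0.24456107]
-0.044 95 z 0.02 0.04 X 0.006 0.008
-0.036 342 z 0.017 0.04 X 0.006 0.012
-0.028 726 z 0.011 0.04 X -0.012 0.012
-0.02 77 z 0.009 0.015 X -0.053 -0.013
-0.012 2271 z 0.004 0.019 X -0.052 0.075
-0.004 3868 z 0.004 0.019 X -0.052 0.078
0.004 1564 z 0.004 0.019 X -0.052 0.056
0.02 787 z 0.011 0.04 X -0.012 0.012
0.028 341 z 0.016 0.04 X 0.006 0.012
0.036 9 z 0.025 0.037 X 0.006 0.007
```

>>> move_arm --targets '[0,0,-0.01,0,0.1,0,0,-0.018,0,0.1,0,0,-0.018,0,-0.2,0,0,-0.018,0,-1,0,0,-0.018,0,-1,0,0,-0.018,0,-1,0,0,-0.018,0,-1,0,0,-0.018,0,-1]'

```text
clock: 5.48
position: [0.4825, 0.2192, 0.0064]
eef_rot: [0.0, 0.844, 0.536, 0.0]
contact_force: [-0.8, 0.1, 4.5]
opening: 0.277
finger_force: 39.8
```

>>> move_arm --targets '[0,0,0.03,0,-1,0,0,0.1,0,-1,0,0,0.25,0,-1,0,0,0.42,0,-1,0,-0.1,0.58,0,-1,0.03,-0.25,0.64,0.05,-1,0.07,-0.43,0.64,0.12,-1,0.12,-0.61,0.64,0.2,-1,0.15,-0.79,0.64,0.23,-1,0.17,-0.92,0.64,0.23,-1,0.17,-0.95,0.64,0.23,-1,0.17,-0.95,0.64,0.23,-1]'

```text
clock: 6.98
position: [0.533, -0.0657, 0.1982]
eef_rot: [-0.0, 0.735, 0.678, -0.0]
contact_force: [0.4, 1.2, -0.9]
opening: 0.277
finger_force: 39.4
```

```bash
python3 - <<'E'
from h import *
s=sense();print(s['position'],s['eef_rot'])
c=cap('wrist','w2.png');np.savez('w2.npz',P=pts(c),img=c['img'])
E
```

```text
[ 0.53295516 -0.06565887  0.19818292] [-3.28547860e-04  7.34633704e-01  6.78463861e-01 -4.81097718e-05]
```

View pics/w2.png

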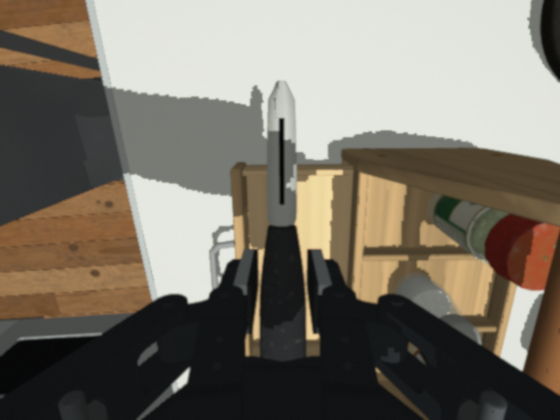

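The peeler hangs straight at column 282. The drawer shows below it: front panel at columns 233–245, left wall at row 168, caddy edge at about column 352. Checking the fit in numbers.

```bash
python3 - <<'E'
from h import *
P=np.load('w2.npz')['P'];th=np.deg2rad(-4.0);C=np.array([.66,-.1625])
ex=np.array([np.cos(th),np.sin(th)]);ey=np.array([-ex[1],ex[0]])
L=np.dstack([(P[...,:2]-C)@ex,(P[...,:2]-C)@ey,P[...,2]])
for r in(190,215):
    print(r);[print(c,np.round(L[r,c],3)) for c in list(range(228,268,4))+list(range(296,376,6))]
print('wall');[print(r,np.round(L[r,255],3)) for r in range(155,190,4)]
print('peeler',[np.round(P[r,282],3).tolist() for r in(90,150,220,260,300,340)],np.round(L[300,282],3))
s=(np.array([.533,-.0657])-C);print('tcp in caddy',s@ex,s@ey)
# back rows: bar px in wrist/top & current check
t=np.load('top0.npz')['P']
E
```

```text
190
228 [-0.194  0.081  0.001]
232 [-0.18   0.094  0.059]
236 [-0.176  0.095  0.061]
240 [-0.172  0.095  0.06 ]
244 [-0.171  0.09   0.042]
248 [-0.17   0.084  0.016]
252 [-0.166  0.085  0.02 ]
256 [-0.162  0.084  0.017]
260 [-0.157  0.084  0.018]
264 [-0.153  0.084  0.018]
296 [-0.127  0.126  0.195]
302 [-0.113  0.084  0.018]
308 [-0.107  0.084  0.017]
314 [-0.101  0.084  0.017]
320 [-0.094  0.083  0.016]
326 [-0.088  0.084  0.017]
332 [-0.082  0.084  0.018]
338 [-0.076  0.084  0.018]
344 [-0.069  0.083  0.017]
350 [-0.063  0.084  0.018]
356 [-0.072  0.099  0.083]
362 [-0.07   0.101  0.092]
368 [-0.058  0.096  0.069]
374 [-0.053  0.096  0.069]
215
228 [-0.196  0.051  0.   ]
232 [-0.191  0.051 -0.   ]
236 [-0.177  0.07   0.059]
240 [-0.174  0.071  0.06 ]
244 [-0.171  0.068  0.052]
248 [-0.171  0.058  0.021]
252 [-0.167  0.057  0.018]
256 [-0.163  0.056  0.016]
260 [-0.158  0.057  0.019]
264 [-0.154  0.057  0.018]
296 [-0.127  0.114  0.195]
302 [-0.113  0.056  0.018]
308 [-0.107  0.056  0.017]
314 [-0.1    0.056  0.018]
320 [-0.094  0.056  0.017]
326 [-0.087  0.056  0.018]
332 [-0.081  0.056  0.018]
338 [-0.075  0.056  0.018]
344 [-0.068  0.056  0.018]
350 [-0.062  0.056  0.018]
356 [-0.072  0.079  0.088]
362 [-0.068  0.08   0.091]
368 [-0.057  0.073  0.069]
374 [-0.051  0.072  0.068]
wall
155 [-0.163  0.119 -0.   ]
159 [-0.163  0.115  0.001]
163 [-0.163  0.11   0.001]
167 [-0.161  0.111  0.03 ]
171 [-0.159  0.11   0.047]
175 [-0.159  0.106  0.05 ]
179 [-0.162  0.096  0.018]
183 [-0.162  0.092  0.017]
187 [-0.163  0.088  0.018]
peeler [[0.539, 0.017, 0.195], [0.537, -0.008, 0.197], [0.534, -0.041, 0.198], [0.533, -0.057, 0.208], [0.531, -0.077, 0.209], [0.53, -0.099, 0.209]] [-0.134  0.076  0.209]
tcp in caddy -0.13344306104142903 0.08770512789964709
```

```bash
python3 - <<'E'
from h import *
P=np.load('w2.npz')['P'];T=np.array([.533,-.0657,.1982]);a=np.deg2rad(-4.6)
D=P-T;Y=D[...,0]*np.cos(a)+D[...,1]*np.sin(a);X=-D[...,0]*np.sin(a)+D[...,1]*np.cos(a)
for lo in np.arange(-.01,.14,.01):
    m=(D[...,2]>lo)&(D[...,2]<=lo+.01)&(abs(Y)<.09)&(abs(X)<.03)
    if m.sum(): print(round(lo,2),m.sum(),Y[m].min().round(3),Y[m].max().round(3),X[m].min().round(3),X[m].max().round(3))
E
```

```text
-0.01 372 -0.013 0.012 0.003 0.03
0.0 4016 -0.026 0.025 -0.03 0.03
0.01 1715 -0.026 0.025 -0.03 0.012
0.02 899 -0.026 0.025 -0.011 0.012
0.03 1188 -0.029 0.03 -0.011 0.013
0.04 2504 -0.046 0.045 -0.008 0.015
0.05 7570 -0.051 0.05 -0.012 0.015
0.06 6160 -0.056 0.055 -0.013 0.019
0.07 12261 -0.061 0.06 -0.013 0.019
0.08 14319 -0.064 0.063 0.003 0.02
0.09 5068 -0.061 0.059 0.01 0.022
```

The finger linkages are wide (±61 mm at 70 mm above the TCP), so lowering between rail and panel at q≈0.104 leaves almost no room. I'll go in partway, nudge the front panel gently outwards from inside to nearly its stop (0.113), then lower with clearance on both sides.

>>> move_arm --targets '[-0.02,-0.12,0,0.006,-1,-0.04,-0.25,0,0.006,-1,-0.04,-0.29,0,0.006,-1,-0.04,-0.29,-0.1,0.006,-1,-0.04,-0.29,-0.25,0.006,-1,-0.04,-0.29,-0.38,0.006,-1,-0.04,-0.29,-0.45,0.006,-1,-0.04,-0.29,-0.48,0.006,-1,-0.04,-0.29,-0.5,0.006,-1,-0.04,-0.29,-0.51,0.006,-1,-0.04,-0.29,-0.51,0.006,-1]'

```text
clock: 8.4
position: [0.5218, -0.1527, 0.0457]
eef_rot: [0.0, 0.731, 0.682, 0.0]
contact_force: [0.4, -0.8, -1.2]
opening: 0.282
finger_force: 39.4
```

```bash
cat > g.py <<'E'
from h import *
th=np.deg2rad(-4.0);C=np.array([.66,-.1625])
ex=np.array([np.cos(th),np.sin(th)]);ey=np.array([-ex[1],ex[0]])
def loc(P): return np.dstack([(P[...,:2]-C)@ex,(P[...,:2]-C)@ey,P[...,2]])
def rep():
    s=sense();p=s['position'];d=p[:2]-C;print('tcp',p.round(4),'caddy',(d@ex).round(4),(d@ey).round(4),'F',s['contact_force'].round(1),'open',s['opening'].round(3),'t',s['clock'].round(2))
    return s
def look():
    L=loc(pts(cap('top')));x,y,z=L[...,0],L[...,1],L[...,2]
    w=abs(y)<.1
    def st(n,m): print(n,m.sum(),np.round(np.percentile(x[m],[2,50,98]),4)) if m.sum()>4 else print(n,'none')
    st('panel',w&(z>.052)&(z<.066)&(x<-.1)&(x>-.2)&(abs(y)>.05))
    st('rail',w&(z>.083)&(z<.096)&(x<-.04)&(x>-.1)&(abs(y)>.05))
    m=(z>.205)&(z<.225)&(abs(y)<.13)&(abs(x)<.03);st('bar',m)
    if m.sum()>50:
        p=np.polyfit(y[m],x[m],1);print('bar fit',p,y[m].min(),y[m].max())
    st('pull',(abs(y)<.03)&(z>.03)&(z<.052)&(x<-.085)&(x>-.24))
E
python3 - <<'E'
from g import *
rep();look()
E
```

```text
Traceback (most recent call last):
  File "g.py", line 6, in rep
    s=sense();p=s['position'];d=p[:2]-C;print('tcp',p.round(4),'caddy',(d@ex).round(4),(d@ey).round(4),'F',s['contact_force'].round(1),'open',s['opening'].round(3),'t',s['clock'].round(2))
                                                                                                                                              ^^^^^^^^^^^^^^^^^^
AttributeError: 'float' object has no attribute 'round'
```

```bash
sed -i "s/s=sense();p=/s={k:np.array(v) for k,v in sense().items()};p=/" g.py
python3 - <<'E'
from g import *
rep();look()
E
```

```text
tcp [ 0.5218 -0.1527  0.0457] caddy -0.1386 0.0001 F [ 0.4 -0.8 -1.2] open 0.282 t 8.4
panel 92 [-0.1815 -0.1494 -0.1287]
rail 43 [-0.073  -0.0701 -0.0655]
bar 480 [-0.0221 -0.0005  0.0192]
bar fit [-0.00407665 -0.00014638] -0.12623267238612917 0.12602189038752248
pull 14 [-0.2106 -0.2074 -0.1869]
```

>>> move_arm --targets '[-0.01,0.001,0,0,-1,-0.02,0.001,0,0,-1,-0.03,0.002,0,0,-1,-0.04,0.003,0,0,-1,-0.047,0.003,0,0,-1,-0.047,0.003,0,0,-1]'

```text
clock: 9.2
position: [0.5072, -0.1519, 0.0452]
eef_rot: [-0.0, 0.731, 0.682, 0.0]
contact_force: [1.6, -0.8, -0.3]
opening: 0.28
finger_force: 40.5
```

```bash
python3 - <<'E'
from g import *
rep();look()
c=cap('wrist');L=loc(pts(c))
m=(L[...,2]>.055)&(L[...,2]<.066)&(L[...,0]<-.15)&(L[...,0]>-.21)&(abs(L[...,1])<.11)&(L[...,1]>.03)
print('wrist panel',m.sum(),np.percentile(L[m][:,0],[2,50,98]))
E
```

```text
tcp [ 0.5072 -0.1519  0.0452] caddy -0.1532 -0.0001 F [ 1.6 -0.8 -0.3] open 0.28 t 9.2
panel 84 [-0.1888 -0.1809 -0.1446]
rail 42 [-0.0733 -0.0695 -0.0654]
bar 475 [-0.0225 -0.0008  0.02  ]
bar fit [ 0.0016568  -0.00013619] -0.1260915900323835 0.12590873364711574
pull 8 [-0.218  -0.216  -0.2116]
wrist panel 5718 [-0.18924676 -0.1840438  -0.17966485]
```

The drawer is now at q≈0.112 and the caddy hasn't moved. Next I move back off the panel and lower.

>>> move_arm --targets '[0.015,-0.001,0,0,-1,0.029,-0.002,0,0,-1,0.029,-0.002,-0.02,0,-1,0.029,-0.002,-0.04,0,-1,0.029,-0.002,-0.055,0,-1,0.029,-0.002,-0.065,0,-1,0.029,-0.002,-0.065,0,-1]'

```text
clock: 10.18
position: [0.5157, -0.1525, 0.0254]
eef_rot: [-0.0, 0.731, 0.682, -0.0]
contact_force: [-0.2, -0.3, -0.7]
opening: 0.28
finger_force: 40.0
```

>>> move_arm --targets '[0,0,-0.004,0,-1,0,0,-0.008,0,-1,0,0,-0.008,0,-1]'

```text
clock: 10.55
position: [0.516, -0.1525, 0.0234]
eef_rot: [0.0, 0.731, 0.682, 0.0]
contact_force: [-0.8, -1.1, 0.2]
opening: 0.281
finger_force: 40.1
```

>>> move_arm --targets '[0,0,-0.003,0,-1,0,0,-0.005,0,-1,0,0,-0.005,0,-1]'

```text
clock: 10.92
position: [0.5164, -0.1525, 0.0222]
eef_rot: [0.0, 0.731, 0.682, 0.0]
contact_force: [-0.8, 0.5, 6.0]
opening: 0.282
finger_force: 40.8
```

Contact with the drawer floor at 6 N. Opening a little.

>>> move_arm --targets '[0,0,0,0,-0.38,0,0,0,0,-0.34,0,0,0,0,-0.32,0,0,0,0,-0.32]' --grip_force 20

```text
clock: 11.42
position: [0.5159, -0.1525, 0.0217]
eef_rot: [-0.0, 0.731, 0.682, -0.0]
contact_force: [-0.1, -0.0, -0.2]
opening: 0.341
finger_force: 0.0
```

>>> move_arm --targets '[0,0,0.02,0,-0.32,0,0,0.05,0,-0.32,0,0,0.1,0,-0.32,0,0,0.18,0,-0.32,0,0,0.3,0,-0.32,0,0,0.45,0,-0.32,-0.1,0,0.5,0,-0.32,-0.1,0,0.5,0,-0.32]'

```text
clock: 12.42
position: [0.485, -0.153, 0.1737]
eef_rot: [0.0, 0.732, 0.682, 0.001]
contact_force: [0.2, 0.6, -1.1]
opening: 0.339
finger_force: 0.0
```

```bash
python3 - <<'E'
from g import *
rep();look()
c=cap('wrist','w3.png')
E
```

```text
tcp [ 0.485  -0.153   0.1737] caddy -0.1753 -0.0027 F [ 0.2  0.6 -1.1] open 0.339 t 12.42
panel 49 [-0.1895 -0.1848 -0.1787]
rail 38 [-0.0737 -0.0696 -0.0653]
bar 475 [-0.0215 -0.0007  0.0184]
bar fit [-0.00014114 -0.00042174] -0.12596073051941198 0.12584484676784566
pull none
```

View pics/w3.png

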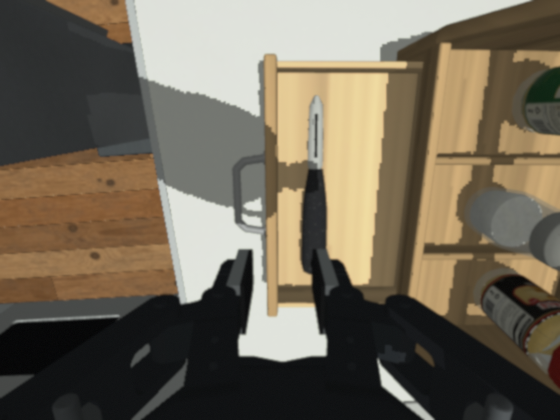

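The peeler lies flat in the drawer (from (315,97) to (315,270)), well clear of the panel and the caddy. Now I turn the hand 90°, shut it and go down in front of the pull.

>>> move_arm --targets '[-0.08,0.01,0,-0.1,-1,-0.15,0.015,0,-0.2,-1,-0.22,0.025,0,-0.3,-1,-0.22,0.025,0,-0.4,-1,-0.22,0.025,0,-0.5,-1,-0.22,0.025,0,-0.6,-1,-0.22,0.025,0,-0.7,-1,-0.22,0.025,0,-0.8,-1,-0.22,0.025,0,-0.9,-1,-0.22,0.025,0,-1,-1,-0.22,0.025,0,-1,-1]'

```text
clock: 13.9
position: [0.4203, -0.1449, 0.1716]
eef_rot: [0.001, 0.999, -0.034, -0.0]
contact_force: [0.3, 0.2, 0.5]
opening: 0.002
finger_force: 0.0
```

```bash
python3 - <<'E'
from g import *
s=rep();print(s['qpos'].round(2),s['eef_rot'].round(3));look()
E
```

```text
tcp [ 0.4203 -0.1449  0.1716] caddy -0.2403 0.0008 F [0.3 0.2 0.5] open 0.002 t 13.9
[-0.65  0.27  1.    2.19 -0.3   0.83 -1.1 ] [ 0.001  0.999 -0.034 -0.   ]
panel 41 [-0.1891 -0.1857 -0.1784]
rail 72 [-0.0736 -0.0695 -0.0648]
bar 469 [-0.023  -0.0006  0.0194]
bar fit [ 0.00177231 -0.00024764] -0.12623961155046576 0.12594911189754035
pull none
```

>>> move_arm --targets '[-0.01,0,-0.15,0,-1,-0.01,0,-0.3,0,-1,-0.01,0,-0.4,0,-1,-0.01,0,-0.45,0,-1,-0.01,0,-0.465,0,-1,-0.01,0,-0.465,0,-1]'

```text
clock: 14.7
position: [0.4172, -0.1451, 0.0324]
eef_rot: [-0.0, 0.999, -0.034, 0.0]
contact_force: [0.3, -0.4, 0.2]
opening: 0.002
finger_force: 0.0
```

```bash
python3 - <<'E'
from g import *
s=rep();print(s['qpos'].round(2))
c=cap('side');L=loc(pts(c))
m=(L[...,2]>.03)&(L[...,2]<.05)&(abs(L[...,1])<.035)&(L[...,0]<-.192)&(L[...,0]>-.28)
v,u=np.where(m)
for y0 in np.arange(-.035,.035,.01):
    k=(L[m][:,1]>=y0)&(L[m][:,1]<y0+.01)
    if k.sum(): print(round(y0,3),k.sum(),L[m][k][:,0].min().round(3),np.median(L[m][k][:,0]).round(3),L[m][k][:,0].max().round(3))
E
```

```text
tcp [ 0.4172 -0.1451  0.0324] caddy -0.2434 0.0004 F [ 0.3 -0.4  0.2] open 0.002 t 14.7
[-0.35  0.53  0.67  2.28 -0.67  0.53 -0.79]
-0.015 8 -0.251 -0.249 -0.246
-0.005 21 -0.256 -0.253 -0.214
0.005 38 -0.255 -0.248 -0.212
0.015 12 -0.247 -0.217 -0.214
0.025 19 -0.219 -0.209 -0.198
```

>>> move_arm --targets '[0.02,-0.001,0,0,-1,0.045,-0.003,0,0,-1,0.07,-0.005,0,0,-1,0.095,-0.007,0,0,-1,0.12,-0.008,0,0,-1,0.145,-0.01,0,0,-1,0.17,-0.012,0,0,-1,0.195,-0.014,0,0,-1,0.22,-0.015,0,0,-1,0.245,-0.017,0,0,-1,0.27,-0.019,0,0,-1,0.295,-0.021,0,0,-1,0.315,-0.022,0,0,-1,0.33,-0.023,0,0,-1,0.34,-0.024,0,0,-1,0.347,-0.024,0,0,-1,0.35,-0.024,0,0,-1]'

```text
clock: 16.88
position: [0.522, -0.1523, 0.0323]
eef_rot: [0.0, 0.999, -0.035, 0.0]
contact_force: [-0.8, -0.7, 0.3]
opening: -0.001
finger_force: 0.4
```

```bash
python3 - <<'E'
from g import *
rep();look()
E
```

```text
tcp [ 0.522  -0.1523  0.0323] caddy -0.1384 0.0005 F [-0.8 -0.7  0.3] open -0.001 t 16.88
panel none
rail 29 [-0.0733 -0.0699 -0.0653]
bar 473 [-0.0222 -0.0005  0.0198]
bar fit [-0.00079166 -0.00017418] -0.12616507600278215 0.1260200846322067
pull none
```

Bar unmoved, pushing at about 1 N. Now the last 20 mm slowly: 14 mm first.

>>> move_arm --targets '[0.01,-0.001,0,0,-1,0.02,-0.001,0,0,-1,0.028,-0.002,0,0,-1,0.036,-0.003,0,0,-1,0.043,-0.003,0,0,-1,0.047,-0.003,0,0,-1,0.047,-0.003,0,0,-1]'

```text
clock: 17.8
position: [0.5362, -0.1531, 0.0323]
eef_rot: [0.0, 0.999, -0.035, 0.0]
contact_force: [0.3, 0.7, -0.3]
opening: 0.006
finger_force: 0.0
```

>>> move_arm --targets '[0.004,0,0,0,-1,0.007,0,0,0,-1,0.007,0,0,0,-1]'

```text
clock: 18.18
position: [0.5382, -0.1531, 0.0323]
eef_rot: [0.0, 0.999, -0.035, 0.0]
contact_force: [-0.8, -1.2, 1.0]
opening: -0.001
finger_force: 0.2
```

>>> move_arm --targets '[0.003,0,0,0,-1,0.005,0,0,0,-1,0.005,0,0,0,-1]'

```text
clock: 18.55
position: [0.5397, -0.1531, 0.0323]
eef_rot: [0.0, 0.999, -0.035, 0.0]
contact_force: [-0.5, 0.1, -0.8]
opening: -0.003
finger_force: 0.2
```

```bash
python3 - <<'E'
from g import *
rep();look()
c=cap('wrist');L=loc(pts(c));x,y,z=L[...,0],L[...,1],L[...,2]
for lo in np.arange(.02,.1,.01):
    m=(z>lo)&(z<lo+.01)&(x>-.11)&(x<-.055)&(abs(y)>.04)&(abs(y)<.11);
    if m.sum()>5: print(round(lo,2),m.sum(),np.percentile(x[m],[2,50,98]).round(4))
E
```

```text
tcp [ 0.5397 -0.1531  0.0323] caddy -0.1206 0.001 F [-0.5  0.1 -0.8] open -0.003 t 18.55
panel none
rail 12 [-0.0726 -0.0692 -0.0659]
bar 485 [-0.0221 -0.0008  0.0199]
bar fit [ 0.00066266 -0.0004129 ] -0.1257904369098287 0.12601777521582763
pull none
0.06 6114 [-0.0649 -0.06   -0.0552]
0.07 3235 [-0.065  -0.0632 -0.0553]
0.08 3875 [-0.0725 -0.0652 -0.0609]
0.09 5795 [-0.1097 -0.0691 -0.0653]
```

>>> move_arm --targets '[0.003,0,0,0,-1,0.005,0,0,0,-1,0.005,0,0,0,-1]'

```text
clock: 19.02
position: [0.5413, -0.1531, 0.0323]
eef_rot: [0.0, 0.999, -0.035, 0.0]
contact_force: [-0.3, -0.5, -0.3]
opening: -0.002
finger_force: 0.2
```

>>> move_arm --targets '[0.002,0,0,0,-1,0.004,0,0,0,-1,0.004,0,0,0,-1]'

```text
clock: 19.4
position: [0.5424, -0.1531, 0.0323]
eef_rot: [0.0, 0.999, -0.035, 0.0]
contact_force: [-1.2, -0.8, 0.0]
opening: 0.0
finger_force: 0.3
```

>>> move_arm --targets '[0.002,0,0,0,-1,0.004,0,0,0,-1,0.004,0,0,0,-1]'

```text
clock: 19.77
position: [0.5437, -0.1531, 0.0323]
eef_rot: [0.0, 0.999, -0.035, 0.0]
contact_force: [-0.6, -0.3, 0.3]
opening: 0.004
finger_force: 0.3
```

>>> move_arm --targets '[0.002,0,0,0,-1,0.004,0,0,0,-1,0.004,0,0,0,-1]'

```text
clock: 20.15
position: [0.5448, -0.1531, 0.0323]
eef_rot: [-0.0, 0.999, -0.035, 0.0]
contact_force: [-0.6, -0.4, 0.3]
opening: -0.001
finger_force: 0.3
```

>>> move_arm --targets '[0.002,0,0,0,-1,0.004,0,0,0,-1,0.004,0,0,0,-1]'

```text
clock: 20.52
position: [0.5458, -0.1531, 0.0323]
eef_rot: [-0.0, 0.999, -0.035, -0.0]
contact_force: [-1.7, -0.9, 0.7]
opening: 0.003
finger_force: 0.7
```

```bash
python3 - <<'E'
from g import *
rep();look()
E
```

```text
tcp [ 0.5458 -0.1531  0.0323] caddy -0.1146 0.0014 F [-1.7 -0.9  0.7] open 0.003 t 20.52
panel none
rail 11 [-0.0726 -0.0714 -0.0673]
bar 471 [-0.0222 -0.0005  0.0208]
bar fit [ 1.57695724e-04 -8.86200512e-05] -0.12564961981384778 0.12614051244845892
pull none
```

>>> move_arm --targets '[0.002,0,0,0,-1,0.003,0,0,0,-1,0.003,0,0,0,-1]'

```text
clock: 20.95
position: [0.5459, -0.1531, 0.0322]
eef_rot: [-0.0, 0.999, -0.035, -0.001]
contact_force: [-4.5, 0.0, 3.3]
opening: -0.003
finger_force: 2.6
```

>>> move_arm --targets '[0.001,0,0,0,-1,0.003,0,0,0,-1,0.003,0,0,0,-1]'

```text
clock: 21.32
position: [0.546, -0.1532, 0.0321]
eef_rot: [-0.0, 0.999, -0.035, -0.001]
contact_force: [-7.4, -0.8, 5.5]
opening: -0.003
finger_force: 3.7
```

The drawer is against its stop: no more travel while the force rises. Back off, rise and turn the hand.

>>> move_arm --targets '[-0.05,0.003,0,0,-1,-0.12,0.008,0,0,-1,-0.15,0.01,0.1,0,-1,-0.15,0.01,0.3,0,-1,-0.15,0.01,0.5,0.1,-1,-0.15,0.01,0.7,0.2,-1,-0.15,0.01,0.85,0.3,-1,-0.15,0.01,0.9,0.4,-0.5,-0.15,0.01,0.9,0.5,0,-0.15,0.01,0.9,0.6,0.5,-0.15,0.01,0.9,0.7,1,-0.15,0.01,0.9,0.8,1,-0.15,0.01,0.9,0.9,1,-0.15,0.01,0.9,1,1,-0.15,0.01,0.9,1,1]'

```text
clock: 23.2
position: [0.5028, -0.1499, 0.3023]
eef_rot: [0.0, 0.732, 0.682, 0.001]
contact_force: [-0.3, -0.0, 0.7]
opening: 0.996
finger_force: 0.0
```

```bash
python3 - <<'E'
from g import *
s=rep();print(s['eef_rot'].round(3),s['qpos'].round(2));look()
c=cap('side');S=cv2.resize(c['img'][140:300,180:380,::-1],None,fx=3.5,fy=3.5);cv2.imwrite('pics/s2c.png',S)
E
```

```text
tcp [ 0.5028 -0.1499  0.3023] caddy -0.1577 0.0016 F [-0.3 -0.   0.7] open 0.996 t 23.2
[0.    0.732 0.682 0.001] [-0.44  0.18  0.71  1.86 -0.13  1.14  0.25]
panel none
rail 42 [-0.0734 -0.0701 -0.0656]
bar 204 [-0.023   0.0004  0.0231]
bar fit [-0.02685599  0.00142102] -0.12628702259896693 0.12585677019107722
pull none
```

View pics/s2c.png

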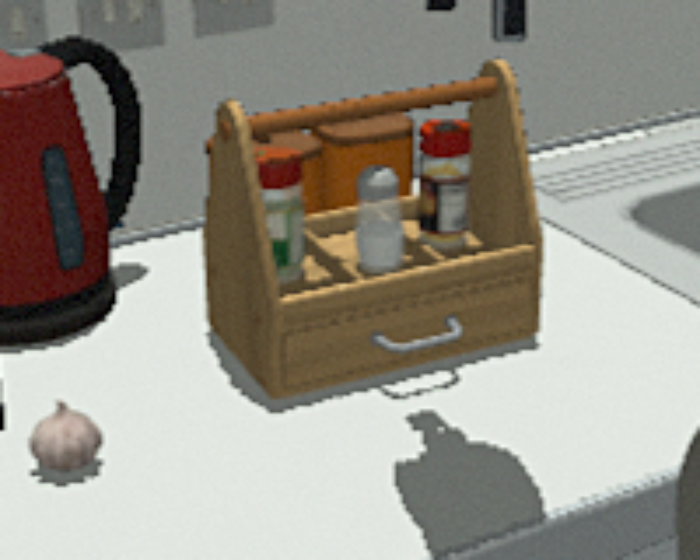

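The drawer front is flush and the goods are all standing; the garlic is untouched. Moving over the bar.

>>> move_arm --targets '[0.1,-0.01,0,0,1,0.25,-0.02,0,0,1,0.4,-0.035,0,0,1,0.5,-0.042,0,0,1,0.524,-0.042,0,0,1,0.524,-0.042,-0.05,0,1,0.524,-0.042,-0.1,0,1,0.524,-0.042,-0.1,0,1]'

```text
clock: 24.3
position: [0.6582, -0.1622, 0.2705]
eef_rot: [-0.002, 0.731, 0.682, -0.001]
contact_force: [-0.6, 0.1, 0.4]
opening: 0.998
finger_force: 0.0
```

```bash
python3 - <<'E'
from g import *
s=rep()
c=cap('wrist');L=loc(pts(c));x,y,z=L[...,0],L[...,1],L[...,2]
m=(z>.203)&(z<.222)&(abs(x)<.03)&(abs(y)<.11);p=L[m];print(m.sum(),p.min(0),p.max(0),np.polyfit(p[:,1],p[:,0],1))
t=m&(z>.212);print(t.sum(),L[t].mean(0),z[m].max())
m=(z>.223)&(abs(x)<.075)&(abs(y)<.09);p=L[m]
for lo in np.arange(.22,.3,.01):
    k=(p[:,2]>lo)&(p[:,2]<lo+.01)
    if k.sum(): print(round(lo,2),k.sum(),p[k].min(0).round(3),p[k].max(0).round(3))
E
```

```text
tcp [ 0.6582 -0.1622  0.2705] caddy -0.0018 0.0002 F [-0.6  0.1  0.4] open 0.998 t 24.3
8420 [-0.00659106 -0.1093118   0.20651956] [0.01165246 0.10998646 0.21964853] [0.00103556 0.00226239]
7670 [0.00236918 0.01820112 0.21594583] 0.21964853283894745
0.28 643 [-0.057 -0.01   0.282] [0.052 0.012 0.29 ]
0.29 1382 [-0.059 -0.011  0.29 ] [0.054 0.012 0.3  ]
```

>>> move_arm --targets '[0.008,0,-0.06,0,1,0.01,-0.001,-0.14,0,1,0.01,-0.001,-0.2,0,1,0.01,-0.001,-0.24,0,1,0.01,-0.001,-0.26,0,1,0.01,-0.001,-0.26,0,0.6,0.01,-0.001,-0.26,0,0.3,0.01,-0.001,-0.26,0,0,0.01,-0.001,-0.26,0,-0.2,0.01,-0.001,-0.26,0,-0.3,0.01,-0.001,-0.26,0,-0.4,0.01,-0.001,-0.26,0,-0.4]'

```text
clock: 25.85
position: [0.663, -0.163, 0.1943]
eef_rot: [0.0, 0.731, 0.682, 0.0]
contact_force: [0.1, -0.3, -0.2]
opening: 0.302
finger_force: 0.0
```

```bash
python3 - <<'E'
from g import *
rep();look()
c=cap('wrist');L=loc(pts(c));x,y,z=L[...,0],L[...,1],L[...,2]
m=(z>.17)&(z<.24)&(abs(x)<.05)&(y>-.03)&(y<.03);p=L[m]
for lo in np.arange(.17,.24,.01):
    k=(p[:,2]>lo)&(p[:,2]<lo+.01)
    if k.sum(): print(round(lo,2),k.sum(),p[k].min(0).round(3),p[k].max(0).round(3))
m=(z>.2)&(z<.222)&(abs(x)<.02)&(y>.03)&(y<.11);print('bar',np.median(x[m&(z>.212)]),z[m].max())
E
```

```text
tcp [ 0.663  -0.163   0.1943] caddy 0.003 -0.0003 F [ 0.1 -0.3 -0.2] open 0.302 t 25.85
panel none
rail 32 [-0.0736 -0.0695 -0.065 ]
bar 216 [-0.024  -0.0013  0.0233]
bar fit [ 0.00682883 -0.00085513] -0.12614545241259145 0.12580848382540485
pull 31 [-0.1026 -0.0989 -0.0954]
0.19 192 [-0.02  -0.011  0.192] [0.026 0.012 0.2  ]
0.2 854 [-0.024 -0.029  0.2  ] [0.029 0.03  0.21 ]
0.21 5593 [-0.024 -0.03   0.21 ] [0.029 0.03  0.22 ]
0.22 1006 [-0.024 -0.011  0.22 ] [0.029 0.012 0.23 ]
0.23 1766 [-0.041 -0.01   0.23 ] [0.046 0.014 0.24 ]
bar 0.0022634677518902032 0.2198864451312092
```

The fingers straddle the bar with it 18 mm above the tips. Grip.

>>> move_arm --targets '[0,0,0,0,-0.6,0,0,0,0,-0.8,0,0,0,0,-1,0,0,0,0,-1,0,0,0,0,-1,0,0,0,0,-1]' --grip_force 110

```text
clock: 26.7
position: [0.6629, -0.163, 0.1946]
eef_rot: [-0.0, 0.731, 0.682, 0.0]
contact_force: [-2.4, 0.5, 5.7]
opening: 0.171
finger_force: 107.4
```

>>> move_arm --targets '[0,0,0.005,0,-1,0,0,0.012,0,-1,0,0,0.022,0,-1,0,0,0.034,0,-1,0,0,0.034,0,-1,0,0,0.034,0,-1]'

```text
clock: 27.45
position: [0.6629, -0.163, 0.2045]
eef_rot: [-0.0, 0.731, 0.682, 0.0]
contact_force: [-0.3, 0.3, -9.2]
opening: 0.169
finger_force: 107.5
```

```bash
cat >> g.py <<'E'
def tilt():
    for n in('top','side'):
        L=loc(pts(cap(n)));x,y,z=L[...,0],L[...,1],L[...,2]
        m=(z>.085)&(z<.2)&(x<-.06)&(x>-.08)&(abs(y)<.1)
        if n=='side':
            p=[]
            for a in np.arange(-.1,.1,.01):
                k=m&(y>a)&(y<a+.01)
                if k.sum()>3:p.append((a+.005,z[k].max()))
            print('rail top z vs y slope',np.polyfit(*np.array(p).T,1))
        f=(z>.02)&(z<.16)&(abs(y)<.1)&(abs(y)>.03)&(x<-.071)&(x>-.085)
        if f.sum()>30: print(n,'front x vs z',f.sum(),np.polyfit(z[f],x[f],1),'zmin',z[f].min())
E
python3 - <<'E'
from g import *
rep();tilt()
E
```

```text
tcp [ 0.6629 -0.163   0.2045] caddy 0.0029 -0.0003 F [-0.3  0.3 -9.2] open 0.169 t 27.45
top front x vs z 103 [ 0.06402579 -0.07835035] zmin 0.0349357588793053
rail top z vs y slope [0.00154349 0.10186598]
side front x vs z 762 [ 0.02006619 -0.07449243] zmin 0.020296803080358528
```

Weight is 9.2 N and it's level. Lifting to 10 cm slowly.

>>> move_arm --targets '[0,0,0.01,0,-1,0,0,0.025,0,-1,0,0,0.045,0,-1,0,0,0.07,0,-1,0,0,0.095,0,-1,0,0,0.12,0,-1,0,0,0.145,0,-1,0,0,0.17,0,-1,0,0,0.195,0,-1,0,0,0.22,0,-1,0,0,0.245,0,-1,0,0,0.265,0,-1,0,0,0.28,0,-1,0,0,0.292,0,-1,0,0,0.298,0,-1,0,0,0.3,0,-1,0,0,0.3,0,-1,0,0,0.3,0,-1,0,0,0.3,0,-1,0,0,0.3,0,-1]'

```text
clock: 30.05
position: [0.6629, -0.163, 0.2945]
eef_rot: [-0.0, 0.731, 0.682, -0.0]
contact_force: [-0.2, 0.1, -9.2]
opening: 0.172
finger_force: 107.6
```

```bash
python3 - <<'E'
from g import *
s=rep();print(s['finger_force'],s['qd'].round(3));tilt()
c=cap('side');cv2.imwrite('pics/s3c.png',cv2.resize(c['img'][90:300,170:380,::-1],None,fx=2.8,fy=2.8))
E
```

```text
tcp [ 0.6629 -0.163   0.2945] caddy 0.003 -0.0003 F [-0.2  0.1 -9.2] open 0.172 t 30.05
107.61432409286499 [-0.    -0.001 -0.001 -0.002 -0.002 -0.001  0.017]
top front x vs z 89 [ 0.02310567 -0.07798671] zmin 0.11027343903578433
rail top z vs y slope [-0.00027615  0.19169605]
side front x vs z 622 [-0.0062873  -0.07270988] zmin 0.10605531220669764
```

View pics/s3c.png

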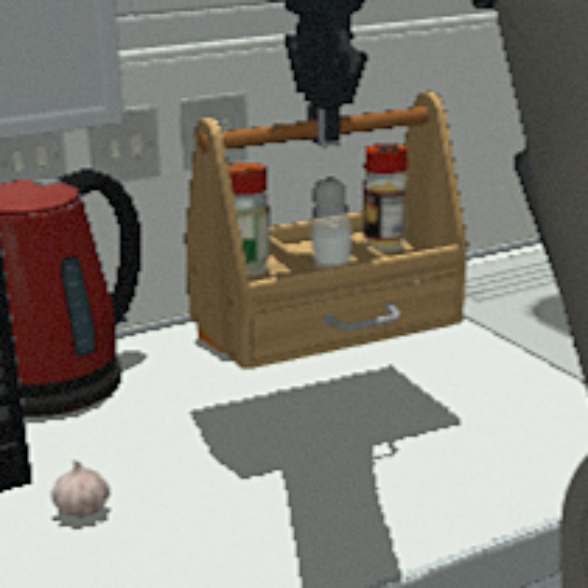

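The caddy hangs level 10 cm up with the drawer flush, all three goods standing and the garlic untouched.

```bash
python3 -c "
from plant import workorder
print(workorder.close_job())"
```

```text
the job is handed in; nothing more can be done
None
```

The job is handed in: the peeler is in the shut drawer, and the arm holds the caddy level and steady about 10 cm up with the shaker and both jars standing; the garlic is undisturbed, and the arm never went near the tin, though I did not re-check it at the end.

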